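# Hang the rinsed plate carriers on the drying stand and send them to dry

## Task

Draw the drying stand's hook carriage fully to the loading end, against its right-hand stop as the robot sees it, and with it there hang every microplate carrier on the bench by its handle bar, one to a hook, in any order. Then slide the loaded carriage all the way to the left-hand stop, leaving the carriers hanging still and level on both prongs of their hooks. Do not knock over or push aside the bottle, the mouse or the tip box.

Things in the scene. Friction and masses are not known exactly. Their poses are not given: they have to be found in the camera images.
- carrier_a: microplate carrier, one of up to four alike (some may be absent): steel tray 92 (x) by 134 (y) mm with a white plate in it (plate top 27 mm up) under a fixed rod bail: uprights at y = -66 and 66 mm, -62 and 62 at the top, joined by a straight 10 by 10 mm square bar along y, centre line 115 mm above the underside. 0.15 to 0.31 kg; same after a half turn. Origin: centre of underside, z up
- carrier_b: microplate carrier, one of up to four alike (some may be absent): steel tray 92 (x) by 134 (y) mm with a white plate in it (plate top 27 mm up) under a fixed rod bail: uprights at y = -66 and 66 mm, -62 and 62 at the top, joined by a straight 10 by 10 mm square bar along y, centre line 115 mm above the underside. 0.15 to 0.31 kg; same after a half turn. Origin: centre of underside, z up
- carrier_c: microplate carrier, one of up to four alike (some may be absent): steel tray 92 (x) by 134 (y) mm with a white plate in it (plate top 27 mm up) under a fixed rod bail: uprights at y = -66 and 66 mm, -62 and 62 at the top, joined by a straight 10 by 10 mm square bar along y, centre line 115 mm above the underside. 0.15 to 0.31 kg; same after a half turn. Origin: centre of underside, z up
- carrier_d: microplate carrier, one of up to four alike (some may be absent): steel tray 92 (x) by 134 (y) mm with a white plate in it (plate top 27 mm up) under a fixed rod bail: uprights at y = -66 and 66 mm, -62 and 62 at the top, joined by a straight 10 by 10 mm square bar along y, centre line 115 mm above the underside. 0.15 to 0.31 kg; same after a half turn. Origin: centre of underside, z up
- carrier_a_bar (a point): middle of the handle bar of carrier_a (on its centre line), 115 mm above its underside; axes as the carrier's
- carrier_b_bar (a point): middle of the handle bar of carrier_b (on its centre line), 115 mm above its underside; axes as the carrier's
- carrier_c_bar (a point): middle of the handle bar of carrier_c (on its centre line), 115 mm above its underside; axes as the carrier's
- carrier_d_bar (a point): middle of the handle bar of carrier_d (on its centre line), 115 mm above its underside; axes as the carrier's
- hook0 (a point): seat of the right-most (-y) twin-prong hook: where the middle of a hung carrier's bar lies, 210 mm above the bench. Two 8 mm steel prongs, 34 mm either side along y, come from the carriage face 65 mm behind (+x), lie 5 mm under the seat point, and end 32 mm before it (-x, robot side) in upturned tips whose tops are 18 mm above it. x away from the robot, y left along the rail, z up
- hook1 (a point): seat of the second from right twin-prong hook: where the middle of a hung carrier's bar lies, 210 mm above the bench. Two 8 mm steel prongs, 34 mm either side along y, come from the carriage face 65 mm behind (+x), lie 5 mm under the seat point, and end 32 mm before it (-x, robot side) in upturned tips whose tops are 18 mm above it. x away from the robot, y left along the rail, z up
- hook2 (a point): seat of the third from right twin-prong hook: where the middle of a hung carrier's bar lies, 210 mm above the bench. Two 8 mm steel prongs, 34 mm either side along y, come from the carriage face 65 mm behind (+x), lie 5 mm under the seat point, and end 32 mm before it (-x, robot side) in upturned tips whose tops are 18 mm above it. x away from the robot, y left along the rail, z up
- hook3 (a point): seat of the left-most (+y) twin-prong hook: where the middle of a hung carrier's bar lies, 210 mm above the bench. Two 8 mm steel prongs, 34 mm either side along y, come from the carriage face 65 mm behind (+x), lie 5 mm under the seat point, and end 32 mm before it (-x, robot side) in upturned tips whose tops are 18 mm above it. x away from the robot, y left along the rail, z up
- post (a point): grip point on the carriage's black push post: upright, round, 20 mm thick, 55 mm tall, its top 20 mm above this point and its foot 35 mm below, on the carriage's top edge, in its middle, between the two inner hooks and 74 mm behind the line of hook seats. Axes as the hooks'
- carriage (a joint): position of the hook carriage on its rail, m: 0 = against the right-hand (-y) stop, the loading end; 0.12 = against the left-hand (+y) stop, the drying end. Stays where it is left; about 3 N of friction. An aluminium bar 555 mm long, 55 mm tall, with four hooks 155 mm apart on the robot's side
- stand: fixed drying stand: rail on two posts 230 mm high at y = -360 and 360 mm, and a dark grey warm-air base 45 mm high below (x -120 to 10, y -205 to 325 mm of its frame). Origin on the bench below the carriage's front face, midway between the posts; x away from the robot, y left along the rail
- wash_bottle: white bottle, 66 mm thick, 160 mm tall, bystander; origin at the centre of its underside
- mouse: grey computer mouse, 62 by 110 by 26 mm, bystander; origin at the centre of its underside
- tip_box: blue pipette-tip box with clear lid, 85 by 122 by 85 mm, bystander; origin at the centre of its underside

How it is judged:
On the way, in this order (a step that is already met when the one before it is completed fails the run):
1. the empty carriage is at the right-hand (loading) stop (value of joint carriage below 0.008 m), for 0.2 s.
2. every carrier hangs on a hook, let go, with the carriage still at the loading end ((distance between carrier_a_bar and hook0 below 0.026 m or distance between carrier_a_bar and hook1 below 0.026 m or distance between carrier_a_bar and hook2 below 0.026 m or distance between carrier_a_bar and hook3 below 0.026 m) and angle between each of carrier_a, carrier_b, carrier_c, carrier_d's own z axis and vertical below 0.25 rad and contact force between each of carrier_a, carrier_b, carrier_c, carrier_d and the fingers below 0.3 N and (distance between carrier_b_bar and hook0 below 0.026 m or distance between carrier_b_bar and hook1 below 0.026 m or distance between carrier_b_bar and hook2 below 0.026 m or distance between carrier_b_bar and hook3 below 0.026 m) and (distance between carrier_c_bar and hook0 below 0.026 m or distance between carrier_c_bar and hook1 below 0.026 m or distance between carrier_c_bar and hook2 below 0.026 m or distance between carrier_c_bar and hook3 below 0.026 m) and (distance between carrier_d_bar and hook0 below 0.026 m or distance between carrier_d_bar and hook1 below 0.026 m or distance between carrier_d_bar and hook2 below 0.026 m or distance between carrier_d_bar and hook3 below 0.026 m) and value of joint carriage below 0.02 m), for 0.3 s.
3. the carriage with all the carriers hanging is at the left-hand (drying) stop ((distance between carrier_a_bar and hook0 below 0.026 m or distance between carrier_a_bar and hook1 below 0.026 m or distance between carrier_a_bar and hook2 below 0.026 m or distance between carrier_a_bar and hook3 below 0.026 m) and angle between each of carrier_a, carrier_b, carrier_c, carrier_d's own z axis and vertical below 0.25 rad and contact force between each of carrier_a, carrier_b, carrier_c, carrier_d and the fingers below 0.3 N and (distance between carrier_b_bar and hook0 below 0.026 m or distance between carrier_b_bar and hook1 below 0.026 m or distance between carrier_b_bar and hook2 below 0.026 m or distance between carrier_b_bar and hook3 below 0.026 m) and (distance between carrier_c_bar and hook0 below 0.026 m or distance between carrier_c_bar and hook1 below 0.026 m or distance between carrier_c_bar and hook2 below 0.026 m or distance between carrier_c_bar and hook3 below 0.026 m) and (distance between carrier_d_bar and hook0 below 0.026 m or distance between carrier_d_bar and hook1 below 0.026 m or distance between carrier_d_bar and hook2 below 0.026 m or distance between carrier_d_bar and hook3 below 0.026 m) and value of joint carriage above 0.112 m), for 0.2 s.
At the end, for the whole second after the job is handed in: The carriage is within 8 mm of its left-hand stop; every carrier present hangs by its bar on a hook (bar middle within 26 mm of a hook seat), upright within 0.25 rad, let go and hardly moving (below 0.08 m/s) (all of step 3 and linear speed of each of carrier_a, carrier_b, carrier_c, carrier_d below 0.08 m/s); the robot touches nothing.
It fails at once if the wash bottle is pushed aside (over 40 mm) or tipped (distance of wash_bottle from where it was at the start of the episode above 0.04 m or angle between wash_bottle's own z axis and vertical above 0.5 rad).
It fails at once if the mouse is pushed aside (over 40 mm) or tipped (distance of mouse from where it was at the start of the episode above 0.04 m or angle between mouse's own z axis and vertical above 0.5 rad).
It fails at once if the tip box is pushed aside (over 40 mm) or tipped (distance of tip_box from where it was at the start of the episode above 0.04 m or angle between tip_box's own z axis and vertical above 0.5 rad).
Of carrier_a, carrier_b, carrier_c, carrier_d only 3 to 4 are there at a start; the rules pass over those that are not, and their reading is None.
At some moment in a run one of carrier_a, carrier_b, carrier_c, carrier_d may be knocked a few centimetres aside while the robot is not near it.
It also fails if it takes over 210 s, if anything falls off the work surface, if the arm or the gripper's body presses on something with over 40 N, if the wrist force passes 120 N, or if a joint passes its speed limit or range.

## Robot

A 7-joint arm with a two-finger parallel gripper is mounted at the origin on the work surface. World frame = base frame: x ahead of the robot, y to its left, z up, the work surface at z = 0. Lengths are in m, angles in rad, forces in N, time in s.
With the tool pointing down it reaches from about 0.35 to 0.9 m from the base axis. Payload 8.1 kg.
Tool frame: the origin (TCP) lies at the very end of the fingers, on their centre line; the grasp point (between the pads) lies 19 mm behind it (env.hold_point_z is the distance from the TCP to the grasp point, in m); z points along the fingers, y is the line along which they close (so a half turn about z gives the same grasp; the last joint's range is limited). The gripper opens to 85 mm and grips with 20 to 120 N. Pads are 22 mm wide; open, the fingers measure 114 mm over their backs; the gripper's body (76 mm by 85 mm) begins 54 mm behind the grasp point. The pads swing forward as they close: fully open they stand 13 mm farther back than shut.
Start: joints at [-0.103, 0.434, 0.025, 1.573, -0.012, 1.134, -0.075], TCP at [0.625, -0, 0.231] pointing down, gripper open.
Joint ranges: [-2.62, 2.62], [-0.44, 2.09], [-1.27, 1.32], [0.08, 2.57], [-1.32, 4.46], [0.12, 2], [-2.74, 2.74]. Speed limits (rad/s): [2.22, 2.22, 3.01, 3.01, 3.14, 3.14, 3.14].

## Interface

Orientations are given as a rotation vector (axis times angle).
In Python, from cell import env gives the robot as it stands.
- The arm moves only by the tool servo_tool, never from a script. Its argument "series" is a list of rows, each a list of 4 numbers: the shift along the tool's x, y, z in units of 50 mm (1.0 is 50 mm), then the turn about the tool's z in units of pi/2 rad (1.0 is pi/2 rad). A call has exactly 5 rows; each row shifts and turns the commanded pose from where the row before left it, along the tool's axes as they then stand; what a row does not reach is not made up. A row lasts 1/10 s, in which the tool goes at most 50 mm and 8.59 degrees, less where a joint would pass 70% of its speed; a pose out of reach is approached as far as the arm can. A call with a number of a shift or a turn outside -1 to 1 is refused whole. A call with a gripper value outside its range is refused whole. "grip" is the closure, from -1 (fully open) to 1 (shut), set as the call begins (left out, the last holds). The fingers move at their own pace and stop on an object; "grip_force" is the grip in N (left out, the last holds). Time passes only in rows, so rows that do not move let the fingers close, or fill a call up. It gives the time, the measured TCP pose, the force, the opening and the grip force at its end, in the units of the state.
- env.observe(): the state, without advancing time (a new reading comes with each control period).
- env.capture(name): name is "scene" or "side" or "wrist"; returns (picture, depth): 384x512x3 uint8, blue, green, red; 384x512 float32, m along the optical axis (not along the pixel's ray), 0 where there is no reading.
- env.camera_info(name): a dict with "vfov" (degrees; the focal length in pixels is half the picture's height over the tangent of half this angle, whatever the lens; pixels are square), "cx", "cy" (the principal point, pixels), "D" ([k1, k2, p1, p2, k3] as OpenCV has them; the pictures are not rectified), "R" (3x3) and "t" (3): a world point X has camera coordinates R X + t. Camera axes: x right, y down, z forward; pixel columns grow to the right and rows downward; lengths in m; the calibration is good to about 2 mm. A picture is of the moment at which its call begins: read the wrist's pose just before it. camera_info takes no time and is no camera call; for the wrist camera it gives the pose at the moment of the call.
- env.finish_job(): hands the job in; it is judged then, once.
Trained networks look in the newest picture that a camera, given by its name, has taken for a name from the list of things; names that differ only in an ending like _2 or _b are one class to them, and where a whole thing is asked for, a point or a joint stands for the part that bears it (a point fixed in the world has none). Each returns a list of dicts, best first, with "score" (0 to 1); they miss things now and then, are a little off and sometimes report something else, mostly with a low value. They report only what shows in the picture. A call takes as long as a camera call.
- env.cut_out(camera, label): "pixels" (384x512 bool, what is visible of it) and "rect" ([left, top, right, bottom] in pixels, round what is visible of it).
- env.tip_of(camera, label): "point" ([column, row] in pixels: a listed point, or the origin of a listed thing).
The state is a dict: "time": time; "joint_pos": joint angles; "qd": joint speeds; "joint_torque": joint torques, N m; "ee_pos": TCP position; "tcp_rot": TCP orientation; "force": force on the tool from outside, world axes, zero at the start; "wrist_torque": the same for the moment, N m; "finger_gap": finger opening in m; "grip_force": force on a finger pad.
Only numpy, scipy, OpenCV 4.12 (cv2) and the standard library are available. Lean on these libraries where they do the work, as an engineer would, in place of code of your own. Each camera call takes 0.05 s, during which the arm holds its last target. There are 200 camera calls.

## Working session

There is one attempt and no reset: what is moved stays moved. The work goes in short steps, Python scripts to look and compute and a tool call to move; the robot and the scene stay as the last step left them, time stands still between calls to the robot, and variables do not carry over. Pictures are saved under pics/ and viewed, at most 14 in all, crops included, and the job is handed in when it is done.

Besides the shell and the picture viewer there is one more tool, called after "Call:" as name([rows], argument=value, ...), one row to a line, values as JSON. servo_tool: Moves the arm, as the interface text tells. Shifts and turns lie within -1 to 1; 1 stands for 50 mm of shift or pi/2 rad of turn. Its arguments: {"type":"object","properties":{"series":{"type":"array"},"grip":{"type":"number"},"grip_force":{"type":"number"}},"required":["series"]}

```bash
ls; mkdir -p pics; cat > h.py <<'E'
import numpy as np,cv2,json
from cell import env
def cam(n):
    i=env.camera_info(n);f=192/np.tan(np.radians(i['vfov'])/2)
    K=np.array([[f,0,i['cx']],[0,f,i['cy']],[0,0,1]]);return K,np.array(i['D'],float),np.array(i['R']),np.array(i['t'])
def rays(n,px,c=None):
    K,D,R,t=c or cam(n)
    u=cv2.undistortPoints(np.array(px,float).reshape(-1,1,2),K,D).reshape(-1,2)
    return np.c_[u,np.ones(len(u))],R,t
def at_depth(n,px,d,c=None):
    r,R,t=rays(n,px,c);return (r*np.array(d).reshape(-1,1)-t)@R
def at_z(n,px,z,c=None):
    r,R,t=rays(n,px,c);o=-R.T@t;w=r@R;return o+w*((z-o[2])/w[:,2])[:,None]
def proj(n,X,c=None):
    K,D,R,t=c or cam(n)
    return cv2.projectPoints(np.array(X,float).reshape(-1,1,3),cv2.Rodrigues(R)[0],t,K,D)[0].reshape(-1,2)
def cloud(n,depth,mask=None,c=None):
    m=depth>0
    if mask is not None:m&=mask
    v,u=np.nonzero(m);return at_depth(n,np.c_[u,v],depth[m],c)
E
cat > a.py <<'E'
from h import *
np.set_printoptions(precision=3,suppress=True)
for n in("scene","side"):
    im,d=env.capture(n);cv2.imwrite(f"pics/{n}0.png",im);np.save(n+"_d",d)
    K,D,R,t=cam(n);print(n,"cam at",-R.T@t,D)
    for l in("carrier_a_bar","hook0","post","wash_bottle","mouse","tip_box","stand","carrier_a"):
        for r in env.tip_of(n,l):
            p=r["point"];u,v=np.clip(np.round(p).astype(int),0,[511,383]);
            z={"c":.115,"h":.21,"p":.26}.get(l[0],0) if l!="carrier_a" else 0
            print(l,round(r["score"],2),np.round(p),"z:",at_z(n,[p],z)[0],"d:",at_depth(n,[p],[d[v,u]])[0])
print(env.observe())
E
python3 a.py
```

```text
pics
scene cam at [ 1.347 -0.283  0.96 ] [-0.014  0.     0.     0.     0.   ]
carrier_a_bar 0.56 [265. 183.] z: [0.459 0.092 0.115] d: [ 0.691 -0.006  0.336]
carrier_a_bar 0.39 [205. 191.] z: [ 0.426 -0.119  0.115] d: [ 0.427 -0.119  0.116]
hook0 0.93 [287. 190.] z: [0.612 0.102 0.21 ] d: [ 0.404  0.211 -0.002]
hook0 0.87 [239. 199.] z: [ 0.599 -0.05   0.21 ] d: [ 0.389  0.015 -0.001]
hook0 0.8 [329. 178.] z: [0.605 0.255 0.21 ] d: [0.399 0.405 0.002]
hook0 0.56 [190. 213.] z: [ 0.606 -0.201  0.21 ] d: [ 0.436 -0.182  0.038]
post 0.69 [275. 194.] z: [0.663 0.037 0.26 ] d: [0.682 0.029 0.279]
post 0.2 [145. 234.] z: [ 0.687 -0.331  0.26 ] d: [ 0.471 -0.347  0.031]
wash_bottle 0.59 [114. 278.] z: [ 0.594 -0.466  0.   ] d: [ 0.634 -0.456  0.05 ]
mouse 0.7 [354. 178.] z: [0.435 0.503 0.   ] d: [0.453 0.488 0.019]
tip_box 0.91 [371. 211.] z: [0.622 0.458 0.   ] d: [0.71  0.369 0.116]
stand 0.71 [262. 253.] z: [0.662 0.004 0.   ] d: [ 0.678 -0.002  0.021]
carrier_a 0.9 [150. 234.] z: [ 0.451 -0.334  0.   ] d: [ 0.475 -0.333  0.026]
carrier_a 0.66 [310. 187.] z: [0.424 0.306 0.   ] d: [0.44
[... 1191 characters left out ...]
ier_a 0.97 [321. 167.] z: [ 0.441 -0.355  0.   ] d: [ 0.432 -0.322  0.027]
carrier_a 0.97 [238. 299.] z: [0.431 0.302 0.   ] d: [0.422 0.315 0.027]
carrier_a 0.79 [257. 244.] z: [0.476 0.109 0.   ] d: [0.465 0.128 0.027]
{'time': 0.9, 'joint_pos': array([-0.103,  0.434,  0.025,  1.573, -0.012,  1.134, -0.075]), 'qd': array([-0.001,  0.001, -0.001,  0.   , -0.002, -0.001, -0.   ]), 'joint_torque': array([ -0.   , -67.028,   1.023, -31.657,   0.015,   0.002,   0.   ]), 'ee_pos': array([ 0.625, -0.   ,  0.231]), 'tcp_rot': array([2.222, 2.221, 0.   ]), 'force': array([-0.162,  0.26 ,  0.266]), 'wrist_torque': array([-0.043,  0.026, -0.019]), 'grip_force': 0.0, 'finger_gap': 0.08537028292509134}
```

View pics/scene0.png

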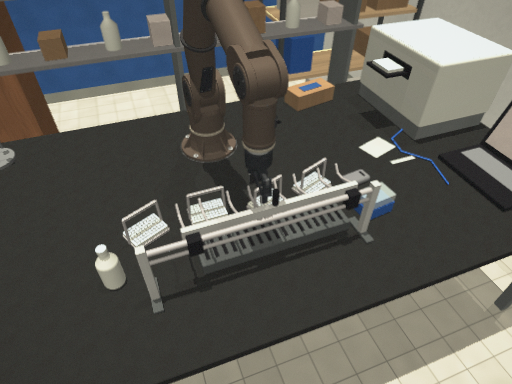

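View pics/side0.png

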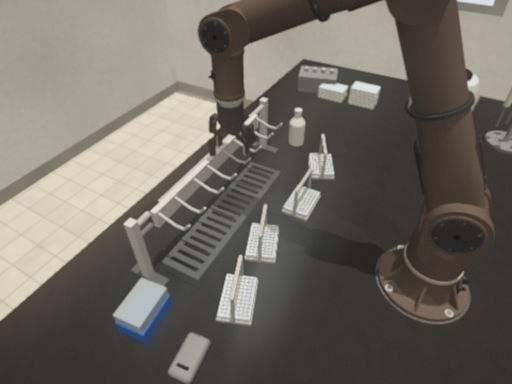

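The scene view shows four carriers, robot side of the rail, at about (145,230), (208,208), (268,200) and (313,182). The bottle is at (112,270), and the tip box and mouse are at the right. The side view shows all four bars and the carriage hooks. Next I'll fit the bars and post from depth.

```bash
cat > b.py <<'E'
from h import *
import sys
np.set_printoptions(precision=3,suppress=True)
from scipy.cluster.hierarchy import fclusterdata
def bars(P):
    Q=P[(P[:,2]>.100)&(P[:,2]<.128)&(P[:,0]>.33)&(P[:,0]<.56)&(abs(P[:,1])<.5)]
    if len(Q)<10:return
    L=fclusterdata(Q,.025,'distance')
    for k in set(L):
        q=Q[L==k]
        if len(q)<25:continue
        (cx,cy),(w,h),a=cv2.minAreaRect(q[:,:2].astype(np.float32))
        d=np.linalg.svd(q[:,:2]-q[:,:2].mean(0),full_matrices=False)[2][0];d*=np.sign(d[1]) or 1
        s=(q[:,:2]-q[:,:2].mean(0))@d
        print(" bar n",len(q),"mid",np.array([cx,cy]),"mean",q.mean(0),"yaw(y-axis)deg",round(np.degrees(np.arctan2(-d[0],d[1])),1),"len",round(np.ptp(s),3))
def upper(P):
    for nm,b in(("post",(.64,.72,-.15,.15,.27,.40)),("hooks",(.54,.65,-.4,.4,.195,.24))):
        Q=P[(P[:,0]>b[0])&(P[:,0]<b[1])&(P[:,1]>b[2])&(P[:,1]<b[3])&(P[:,2]>b[4])&(P[:,2]<b[5])]
        if len(Q)<5:print(nm,len(Q));continue
        if nm=="post":print(nm,len(Q),np.percentile(Q,[2,50,98],axis=0))
        else:
            L=fclusterdata(Q,.02,'distance')
            for k in set(L):
                q=Q[L==k]
                if len(q)>6:print(" prong",len(q),q.min(0),np.median(q,0),q.max(0))
if __name__=="__main__":
    for n in sys.argv[1:]:
        d=env.capture(n)[1];P=cloud(n,d);print(n);bars(P);upper(P)
E
python3 b.py scene side
```

```text
scene
 bar n 105 mid [0.43  0.304] mean [0.434 0.301 0.115] yaw(y-axis)deg 20.8 len 0.137
 bar n 27 mid [0.485 0.05 ] mean [0.486 0.049 0.113] yaw(y-axis)deg 24.9 len 0.025
 bar n 40 mid [0.449 0.141] mean [0.45  0.145 0.115] yaw(y-axis)deg 19.1 len 0.051
 bar n 181 mid [ 0.445 -0.345] mean [ 0.447 -0.346  0.115] yaw(y-axis)deg 25.5 len 0.134
 bar n 159 mid [ 0.43 -0.12] mean [ 0.431 -0.121  0.115] yaw(y-axis)deg 1.2 len 0.132
post 728 [[ 0.643 -0.032  0.274]
 [ 0.663 -0.006  0.345]
 [ 0.699  0.037  0.398]]
 prong 59 [ 0.571 -0.015  0.199] [ 0.596 -0.011  0.207] [ 0.647 -0.007  0.228]
 prong 60 [ 0.571 -0.082  0.2  ] [ 0.594 -0.078  0.208] [ 0.65  -0.074  0.228]
 prong 62 [ 0.571 -0.237  0.197] [ 0.596 -0.233  0.208] [ 0.65  -0.229  0.227]
 prong 60 [ 0.57  -0.169  0.202] [ 0.594 -0.165  0.208] [ 0.646 -0.16   0.227]
 prong 63 [0.562 0.295 0.196] [0.594 0.299 0.208] [0.65  0.304 0.227]
 prong 60 [0.563 0.227 0.197] [0.592 0.23  0.208] [0.649 0.237 0.226]
 prong 57 [0.566 0.141 0.198] [0.593 0.144 0.207] [0.649 0.148 0.227]
 prong 24 [0.567 0.073 0.201] [0.578 0.076 0.215] [0.588 0.08
[... 485 characters left out ...]
 [ 0.694  0.043  0.391]]
 prong 71 [ 0.566 -0.014  0.2  ] [ 0.605 -0.008  0.209] [ 0.647 -0.004  0.23 ]
 prong 11 [ 0.636 -0.08   0.211] [ 0.641 -0.075  0.215] [ 0.65  -0.073  0.221]
 prong 33 [ 0.568 -0.082  0.201] [ 0.584 -0.076  0.208] [ 0.608 -0.073  0.23 ]
 prong 55 [ 0.569 -0.238  0.199] [ 0.605 -0.231  0.21 ] [ 0.65  -0.226  0.23 ]
 prong 49 [ 0.567 -0.168  0.2  ] [ 0.598 -0.163  0.209] [ 0.638 -0.158  0.23 ]
 prong 86 [0.563 0.14  0.2  ] [0.607 0.147 0.21 ] [0.65  0.151 0.229]
 prong 78 [0.563 0.074 0.199] [0.607 0.079 0.21 ] [0.649 0.082 0.228]
 prong 109 [0.561 0.295 0.199] [0.607 0.302 0.21 ] [0.65  0.305 0.229]
 prong 97 [0.562 0.229 0.2  ] [0.607 0.234 0.21 ] [0.649 0.237 0.231]
```

Call:
servo_tool([
  [0,0,-1,0],
  [0,0,-1,0],
  [0,0,-1,0],
  [0,-1,-1,0],
  [0,-1,0,0],
])

```text
time: 1.5
ee_pos: [0.5418, 0.0002, 0.421]
tcp_rot: [2.218, 2.217, 0.01]
force: [0.5, -0.3, 0.9]
finger_gap: 0.0857
grip_force: 0.0
```

```bash
cat > c.py <<'E'
from h import *
from b import *
for n in("scene","side"):
    d=env.capture(n)[1];P=cloud(n,d);
    Q=P[(P[:,0]>.63)&(P[:,0]<.73)&(abs(P[:,1])<.30)&(P[:,2]>.22)&(P[:,2]<.33)]
    h=np.histogram(Q[:,2],bins=np.arange(.22,.34,.005));print(n,dict(zip(np.round(h[1],3),h[0])))
    p=Q[(Q[:,2]>.268)&(abs(Q[:,1]-.03)<.03)];print(len(p),np.percentile(p,[0,5,50,95,100],axis=0))
    p=Q[(Q[:,2]>.2)&(Q[:,2]<.25)]
    for y in(-.2,-.05,.12,.25):
        q=p[abs(p[:,1]-y)<.03]; 
        if len(q):print(y,np.percentile(q[:,0],[2,50,98]),q[:,2].max())
print(env.observe()["ee_pos"])
E
python3 c.py
```

```text
scene {np.float64(0.22): np.int64(258), np.float64(0.225): np.int64(778), np.float64(0.23): np.int64(131), np.float64(0.235): np.int64(8), np.float64(0.24): np.int64(9), np.float64(0.245): np.int64(11), np.float64(0.25): np.int64(10), np.float64(0.255): np.int64(8), np.float64(0.26): np.int64(8), np.float64(0.265): np.int64(11), np.float64(0.27): np.int64(8), np.float64(0.275): np.int64(7), np.float64(0.28): np.int64(28), np.float64(0.285): np.int64(4), np.float64(0.29): np.int64(0), np.float64(0.295): np.int64(0), np.float64(0.3): np.int64(0), np.float64(0.305): np.int64(0), np.float64(0.31): np.int64(0), np.float64(0.315): np.int64(0), np.float64(0.32): np.int64(0), np.float64(0.325): np.int64(0), np.float64(0.33): np.int64(0), np.float64(0.335): np.int64(0)}
53 [[0.668 0.025 0.269]
 [0.67  0.026 0.269]
 [0.681 0.033 0.282]
 [0.685 0.042 0.285]
 [0.686 0.044 0.286]]
-0.2 [0.67  0.685 0.718] 0.2325880114708259
-0.05 [0.669 0.681 0.687] 0.23232616501282446
0.12 [0.667 0.678 0.685] 0.2314321047323703
0.25 [0.665 0.678 0.702] 0.23308575819230057
side {np.float64(0.22): np.int64(285), n
[... 345 characters left out ...]
nt64(8), np.float64(0.28): np.int64(14), np.float64(0.285): np.int64(17), np.float64(0.29): np.int64(0), np.float64(0.295): np.int64(0), np.float64(0.3): np.int64(0), np.float64(0.305): np.int64(0), np.float64(0.31): np.int64(0), np.float64(0.315): np.int64(0), np.float64(0.32): np.int64(0), np.float64(0.325): np.int64(0), np.float64(0.33): np.int64(0), np.float64(0.335): np.int64(0)}
51 [[0.664 0.027 0.268]
 [0.664 0.028 0.27 ]
 [0.67  0.04  0.282]
 [0.681 0.045 0.287]
 [0.682 0.046 0.288]]
-0.2 [0.663 0.679 0.716] 0.23535931734610488
-0.05 [0.654 0.67  0.684] 0.23536891348731032
0.12 [0.655 0.668 0.681] 0.23321285146463078
0.25 [0.655 0.668 0.707] 0.23347590705545987
[ 0.534 -0.     0.418]
```

Call:
servo_tool([
  [0.7,0.9,0,0],
  [0,1,0,0],
  [0,0.92,0.4,0],
  [0,0,1,0],
  [0,0,1,0],
])

```text
time: 2.1
ee_pos: [0.6769, 0.0308, 0.2944]
tcp_rot: [2.221, 2.221, 0.001]
force: [0.4, 0.9, -0.7]
finger_gap: 0.0853
grip_force: 0.0
```

Call:
servo_tool([
  [0,0,0.6,0],
  [0,0,0.36,0],
  [0,0,0,0],
  [0,0,0,0],
  [0,0,0,0],
])

```text
time: 2.6
ee_pos: [0.6759, 0.0307, 0.2505]
tcp_rot: [2.22, 2.22, 0.003]
force: [0.5, -0.1, 0.4]
finger_gap: 0.085
grip_force: 0.0
```

Call:
servo_tool([
  [0,0,0,0],
  [0,0,0,0],
  [0,0,0,0],
  [0,0,0,0],
  [0,0,0,0],
], grip=1, grip_force=20)

```text
time: 3.1
ee_pos: [0.6747, 0.0307, 0.249]
tcp_rot: [-2.221, -2.221, 0.0]
force: [-2.2, -0.2, 1.6]
finger_gap: 0.0193
grip_force: 20.8
```

Call:
servo_tool([
  [-0.25,0,0,0],
  [-0.35,0.01,0,0],
  [-0.35,0.01,0,0],
  [-0.25,0,0,0],
  [0,0,0,0],
])

```text
time: 3.6
ee_pos: [0.6757, -0.0323, 0.2489]
tcp_rot: [2.224, 2.217, -0.002]
force: [-4.1, -3.2, 3.8]
finger_gap: 0.0194
grip_force: 21.1
```

Call:
servo_tool([
  [-0.2,0,0,0],
  [-0.1,0.01,0,0],
  [-0.1,0.0,0,0],
  [0,0,0,0],
  [0,0,0,0],
])

```text
time: 4.1
ee_pos: [0.676, -0.0491, 0.249]
tcp_rot: [-2.221, -2.221, 0.001]
force: [-5.7, 0.0, 5.9]
finger_gap: 0.0195
grip_force: 21.3
```

Call:
servo_tool([
  [-0.1,0,0,0],
  [-0.1,0.0,0,0],
  [-0.04,0.0,0,0],
  [0,0,0,0],
  [0,0,0,0],
])

```text
time: 4.6
ee_pos: [0.6761, -0.0592, 0.249]
tcp_rot: [-2.218, -2.222, -0.001]
force: [-5.2, 4.9, 6.3]
finger_gap: 0.0196
grip_force: 21.3
```

Call:
servo_tool([
  [-0.08,0,0,0],
  [-0.08,0.0,0,0],
  [0,0.0,0,0],
  [0,0,0,0],
  [0,0,0,0],
])

```text
time: 5.1
ee_pos: [0.6762, -0.06, 0.2488]
tcp_rot: [-2.207, -2.225, -0.009]
force: [-6.6, 19.3, 5.0]
finger_gap: 0.0197
grip_force: 21.4
```

Call:
servo_tool([
  [0.15,0,0,0],
  [0,0,0,0],
  [0,0,0,0],
  [0,0,0,0],
  [0,0,0,0],
], grip=-1)

```text
time: 5.6
ee_pos: [0.6765, -0.0627, 0.2487]
tcp_rot: [2.222, 2.22, -0.001]
force: [0.5, -0.0, 0.6]
finger_gap: 0.0855
grip_force: 0.0
```

Call:
servo_tool([
  [0,0,-0.5,0],
  [0,0,-1,0],
  [0,0,-1,0],
  [0,-1,0,0],
  [0,-1,0,0],
])

```text
time: 6.1
ee_pos: [0.5777, -0.0623, 0.3755]
tcp_rot: [2.219, 2.218, 0.005]
force: [-0.8, 0.3, -0.2]
finger_gap: 0.085
grip_force: 0.0
```

```bash
sed -i 's/abs(Q\[:,1\]-.03)/abs(Q[:,1]+.06)/' c.py; python3 c.py | grep -v float; python3 b.py scene side | grep -v post
```

```text
56 [[ 0.669 -0.064  0.268]
 [ 0.672 -0.064  0.269]
 [ 0.682 -0.056  0.281]
 [ 0.687 -0.047  0.285]
 [ 0.687 -0.046  0.287]]
-0.2 [0.67  0.683 0.69 ] 0.23133068514352736
-0.05 [0.67  0.683 0.688] 0.24970472571362312
0.12 [0.667 0.678 0.685] 0.2312524897872491
0.25 [0.67  0.673 0.676] 0.22624944462176627
47 [[ 0.664 -0.063  0.268]
 [ 0.666 -0.059  0.27 ]
 [ 0.671 -0.051  0.281]
 [ 0.682 -0.045  0.287]
 [ 0.685 -0.043  0.288]]
-0.2 [0.667 0.673 0.686] 0.23493260798334747
-0.05 [0.665 0.669 0.682] 0.2497264107862368
0.12 [0.653 0.667 0.681] 0.23393417721350476
0.25 [0.664 0.671 0.68 ] 0.23211385052033867
[ 0.57  -0.063  0.374]
scene
 bar n 102 mid [0.431 0.304] mean [0.434 0.302 0.116] yaw(y-axis)deg 20.6 len 0.133
 bar n 117 mid [0.465 0.103] mean [0.467 0.1   0.116] yaw(y-axis)deg 20.9 len 0.134
 bar n 182 mid [ 0.445 -0.345] mean [ 0.447 -0.347  0.115] yaw(y-axis)deg 25.7 len 0.133
 bar n 157 mid [ 0.43  -0.121] mean [ 0.431 -0.121  0.115] yaw(y-axis)deg 0.6 len 0.132
 [ 0.682 -0.057  0.282]
 [ 0.688 -0.047  0.285]]
 prong 69 [ 0.573 -0.327  0.2  ] [ 0.596 -0.323  0.208] [ 0.648 -0.31
[... 838 characters left out ...]
7 -0.333  0.119] yaw(y-axis)deg 25.8 len 0.138
 [ 0.672 -0.051  0.281]
 [ 0.684 -0.046  0.288]]
 prong 49 [ 0.571 -0.328  0.2  ] [ 0.609 -0.322  0.21 ] [ 0.648 -0.315  0.23 ]
 prong 54 [ 0.57  -0.259  0.199] [ 0.607 -0.253  0.21 ] [ 0.65  -0.247  0.23 ]
 prong 64 [ 0.566 -0.103  0.201] [ 0.609 -0.098  0.209] [ 0.65  -0.094  0.23 ]
 prong 59 [ 0.568 -0.171  0.2  ] [ 0.606 -0.166  0.208] [ 0.648 -0.16   0.23 ]
 prong 85 [0.562 0.138 0.2  ] [0.608 0.144 0.211] [0.65  0.148 0.227]
 prong 94 [0.562 0.206 0.201] [0.609 0.212 0.209] [0.649 0.216 0.229]
 prong 75 [0.564 0.052 0.201] [0.605 0.057 0.209] [0.647 0.06  0.229]
 prong 69 [ 0.566 -0.016  0.201] [ 0.607 -0.011  0.21 ] [ 0.65  -0.007  0.229]
```

Call:
servo_tool([
  [-0.3,-0.75,0,0],
  [-0.3,-0.75,0,0],
  [-0.3,-0.75,0.5,0],
  [-0.22,-0.59,0.8,0],
  [0,0,0.8,0],
])

```text
time: 6.8
ee_pos: [0.4336, -0.12, 0.2695]
tcp_rot: [2.224, 2.215, 0.002]
force: [1.5, 0.4, -0.0]
finger_gap: 0.0854
grip_force: 0.0
```

Call:
servo_tool([
  [0,0,0.7,0],
  [0,0,0.2,0],
  [0,0,0,0],
  [0,0,0,0],
  [0,0,0,0],
])

```text
time: 7.3
ee_pos: [0.4366, -0.1178, 0.226]
tcp_rot: [2.22, 2.22, 0.003]
force: [0.7, 0.1, 0.2]
finger_gap: 0.0852
grip_force: 0.0
```

Call:
servo_tool([
  [0,-0.16,0.7,-0.007],
  [0,0,0.8,0],
  [0,0,0.7,0],
  [0,0,0.4,0],
  [0,0,0,0],
])

```text
time: 7.8
ee_pos: [0.4264, -0.1174, 0.0933]
tcp_rot: [-2.208, -2.232, 0.002]
force: [-0.7, 0.4, 0.0]
finger_gap: 0.0853
grip_force: 0.0
```

Call:
servo_tool([
  [0,0,0,0],
  [0,0,0,0],
  [0,0,0,0],
  [0,0,0,0],
  [0,0,0,0],
], grip=1, grip_force=60)

```text
time: 8.3
ee_pos: [0.4273, -0.1177, 0.095]
tcp_rot: [2.209, 2.233, 0.001]
force: [-0.5, 0.2, -0.6]
finger_gap: 0.0123
grip_force: 0.0
```

Call:
servo_tool([
  [0,0,-0.3,0],
  [0,0,-0.6,0],
  [0,0,-0.8,0],
  [0,0,-0.8,0],
  [0,0,-0.7,0],
])

```text
time: 8.8
ee_pos: [0.4267, -0.1176, 0.2564]
tcp_rot: [2.209, 2.233, 0.001]
force: [0.8, -1.0, -2.1]
finger_gap: 0.009
grip_force: 58.6
```

Call:
servo_tool([
  [0,0,-0.2,0],
  [0,0,0,0],
  [0,0,0,0],
  [0,0,0,0],
  [0,0,0,0],
])

```text
time: 9.3
ee_pos: [0.4262, -0.1175, 0.263]
tcp_rot: [-2.208, -2.232, 0.003]
force: [0.7, 0.5, -2.3]
finger_gap: 0.0085
grip_force: 58.6
```

Call:
servo_tool([
  [-0.1,0.3,0,0],
  [-0.1,0.5,0.1,0],
  [-0.11,0.5,0.1,0.007],
  [0,0.18,0.1,0],
  [0,0,0,0],
])

```text
time: 9.8
ee_pos: [0.5013, -0.1321, 0.2477]
tcp_rot: [-2.219, -2.22, 0.003]
force: [-0.3, 0.5, -1.8]
finger_gap: 0.0089
grip_force: 58.6
```

```bash
cat > d.py <<'E'
from h import *
from b import *
# held/hung carrier check: python3 d.py y ; bar and tray points near the tool
def held(y0,x0,x1,zb):
    for n in("scene","side"):
        im,d=env.capture(n);P=cloud(n,d);S=P[(P[:,0]>x0)&(P[:,0]<x1)&(abs(P[:,1]-y0)<.085)]
        for lo,hi,nm in((zb-.012,zb+.012,"bar"),(zb-.12,zb-.082,"tray")):
            q=S[(S[:,2]>lo)&(S[:,2]<hi)]
            if nm=="bar":q=q[abs(q[:,1]-y0)>.025]
            if len(q)<8:print(n,nm,len(q));continue
            d_=np.linalg.svd(q-q.mean(0),full_matrices=False)[2]
            print(n,nm,len(q),"min",np.percentile(q,1,axis=0),"max",np.percentile(q,99,axis=0),"mean",q.mean(0),"dir",d_[0],"n",d_[2])
        cv2.imwrite(f"pics/{n}_last.png",im)
if __name__=="__main__":
    held(*map(float,sys.argv[1:]));print(env.observe()["ee_pos"],env.observe()["tcp_rot"])
E
python3 d.py -0.133 0.42 0.56 0.264
```

```text
scene bar 130 min [ 0.498 -0.2    0.253] max [ 0.51  -0.069  0.273] mean [ 0.505 -0.137  0.267] dir [-0.002  1.    -0.   ] n [0.968 0.002 0.252]
scene tray 941 min [ 0.461 -0.201  0.153] max [ 0.55  -0.069  0.181] mean [ 0.514 -0.136  0.174] dir [-0.094  0.995  0.023] n [ 0.142 -0.01   0.99 ]
side bar 58 min [ 0.494 -0.198  0.254] max [ 0.505 -0.066  0.276] mean [ 0.498 -0.091  0.27 ] dir [-0.007 -0.997  0.072] n [-0.999  0.011  0.046]
side tray 548 min [ 0.454 -0.197  0.157] max [ 0.542 -0.066  0.182] mean [ 0.49  -0.115  0.175] dir [-0.162 -0.985  0.065] n [-0.084  0.079  0.993]
[ 0.5   -0.132  0.249] [-2.22  -2.22   0.002]
```

Call:
servo_tool([
  [-0.02,0.3,0,0],
  [0,0.5,0,0],
  [0,0.6,0,0],
  [0,0.46,0,0],
  [0,0.2,0,0],
])

```text
time: 10.4
ee_pos: [0.605, -0.133, 0.2495]
tcp_rot: [2.221, 2.222, 0.001]
force: [-0.4, -0.8, -2.1]
finger_gap: 0.0085
grip_force: 58.6
```

Call:
servo_tool([
  [0,0,0.2,0],
  [0,0,0.35,0],
  [0,0,0.35,0],
  [0,0,0.15,0],
  [0,0,0,0],
])

```text
time: 10.9
ee_pos: [0.6023, -0.1335, 0.1958]
tcp_rot: [-2.22, -2.219, 0.003]
force: [-0.0, -0.0, -2.3]
finger_gap: 0.0088
grip_force: 58.6
```

```bash
python3 d.py -0.133 0.53 0.66 0.212;python3 -c "
from cell import env;print(env.observe()['force'])"
```

```text
scene bar 232 min [ 0.575 -0.201  0.2  ] max [ 0.656 -0.072  0.223] mean [ 0.608 -0.138  0.214] dir [-0.005  1.    -0.002] n [0.101 0.002 0.995]
scene tray 262 min [ 0.561 -0.2    0.105] max [ 0.651 -0.071  0.129] mean [ 0.618 -0.136  0.117] dir [ 0.932 -0.322 -0.165] n [ 0.172 -0.008  0.985]
side bar 121 min [ 0.57  -0.197  0.201] max [ 0.657 -0.069  0.224] mean [ 0.606 -0.105  0.214] dir [0.308 0.951 0.026] n [ 0.01   0.024 -1.   ]
side tray 409 min [ 0.556 -0.201  0.105] max [ 0.645 -0.066  0.13 ] mean [ 0.588 -0.115  0.122] dir [-0.177 -0.983  0.053] n [-0.094  0.071  0.993]
[ 0.604 -0.134  0.198] [2.222 2.221 0.   ]
[ 0.36135021 -0.74164495 -1.76242734]
```

Call:
servo_tool([
  [0,0,0.06,0],
  [0,0,0.06,0],
  [0,0,0.02,0],
  [0,0,0,0],
  [0,0,0,0],
])

```text
time: 11.5
ee_pos: [0.6042, -0.1334, 0.1902]
tcp_rot: [2.221, 2.221, 0.0]
force: [-1.1, -0.0, 0.5]
finger_gap: 0.009
grip_force: 58.9
```

Call:
servo_tool([
  [0,0,0,0],
  [0,0,0,0],
  [0,0,0,0],
  [0,0,0,0],
  [0,0,0,0],
], grip=0)

```text
time: 12.0
ee_pos: [0.6042, -0.1334, 0.19]
tcp_rot: [2.221, 2.221, 0.0]
force: [0.7, -0.4, 0.6]
finger_gap: 0.0427
grip_force: 0.0
```

Call:
servo_tool([
  [0,0,-0.2,0],
  [0,0,-0.4,0],
  [0,0,-0.7,0],
  [0,0,-0.8,0],
  [0,-0.4,-0.8,0],
])

```text
time: 12.5
ee_pos: [0.5851, -0.1329, 0.3367]
tcp_rot: [2.22, 2.222, 0.001]
force: [-0.3, -0.7, 0.2]
finger_gap: 0.0427
grip_force: 0.0
```

Call:
servo_tool([
  [-0.5,-0.8,0,0],
  [-0.6,-0.8,0,0],
  [-0.6,-0.7,0,0],
  [-0.5,-0.2,0,0],
  [0,0,0,0],
], grip=-1)

```text
time: 13.0
ee_pos: [0.4566, -0.2477, 0.3364]
tcp_rot: [2.228, 2.212, -0.001]
force: [0.0, 0.9, 0.2]
finger_gap: 0.0854
grip_force: 0.0
```

```bash
python3 d.py -0.133 0.53 0.66 0.21; python3 b.py scene side | grep -v pro
```

```text
scene bar 231 min [ 0.577 -0.202  0.199] max [ 0.658 -0.071  0.221] mean [ 0.609 -0.137  0.21 ] dir [-0.008  1.     0.005] n [-0.013  0.005 -1.   ]
scene tray 213 min [ 0.564 -0.202  0.103] max [ 0.651 -0.073  0.124] mean [ 0.629 -0.139  0.115] dir [-0.121  0.992  0.028] n [ 0.098 -0.016  0.995]
side bar 182 min [ 0.574 -0.199  0.199] max [ 0.658 -0.068  0.222] mean [ 0.611 -0.13   0.212] dir [-0.021 -1.     0.009] n [ 0.061 -0.011 -0.998]
side tray 720 min [ 0.557 -0.2    0.099] max [ 0.644 -0.066  0.127] mean [ 0.594 -0.124  0.119] dir [-0.035 -0.997  0.062] n [-0.085  0.065  0.994]
[ 0.459 -0.244  0.336] [2.222 2.219 0.001]
scene
 bar n 180 mid [ 0.445 -0.345] mean [ 0.447 -0.346  0.115] yaw(y-axis)deg 25.3 len 0.133
 bar n 103 mid [0.431 0.305] mean [0.433 0.303 0.115] yaw(y-axis)deg 21.0 len 0.137
 bar n 117 mid [0.464 0.103] mean [0.467 0.1   0.115] yaw(y-axis)deg 21.0 len 0.134
post 49 [[ 0.671 -0.064  0.271]
 [ 0.682 -0.056  0.282]
 [ 0.687 -0.047  0.285]]
side
 bar n 81 mid [ 0.44  -0.341] mean [ 0.438 -0.333  0.119] yaw(y-axis)deg 25.8 len 0.137
 bar n 49 mid [ 0.558 -0.137] mean [ 0.558 -0.135  0.107] yaw(y-axis)deg 0.1 len 0.137
 bar n 139 mid [0.461 0.104] mean [0.457 0.114 0.119] yaw(y-axis)deg 20.7 len 0.136
 bar n 220 mid [0.427 0.308] mean [0.424 0.314 0.119] yaw(y-axis)deg 20.9 len 0.132
post 41 [[ 0.666 -0.061  0.271]
 [ 0.672 -0.051  0.281]
 [ 0.684 -0.045  0.288]]
```

Call:
servo_tool([
  [-0.5,-0.1,0,0],
  [-0.7,-0.1,0,0],
  [-0.6,-0.1,0,0],
  [-0.18,0,0,0],
  [0,0,0.5,-0.07],
])

```text
time: 13.7
ee_pos: [0.446, -0.3441, 0.3121]
tcp_rot: [2.093, 2.336, 0.001]
force: [1.0, -0.2, 0.8]
finger_gap: 0.0856
grip_force: 0.0
```

Call:
servo_tool([
  [0,0,0.7,-0.07],
  [0,0,0.7,-0.07],
  [0,0,0.3,-0.074],
  [0,0,0,0],
  [0,0,0,0],
])

```text
time: 14.2
ee_pos: [0.4452, -0.3416, 0.2254]
tcp_rot: [1.677, 2.656, 0.001]
force: [-0.1, -1.4, -0.5]
finger_gap: 0.0855
grip_force: 0.0
```

```bash
cat > g.py <<'E'
from h import *
from scipy.spatial.transform import Rotation as Ro
import sys
x,y,z,yaw=map(float,sys.argv[1:])
s=env.observe();R=Ro.from_rotvec(s["tcp_rot"]).as_matrix()
cy=np.degrees(np.arctan2(R[1,1],R[0,1]));cy=(cy+90)%180-90
print("at",s["ee_pos"].round(4),"yaw",round(cy,1),"tool rows total",(R.T@(np.array([x,y,z])-s["ee_pos"])/.05).round(2),"turn",round(-(yaw-cy)/90,3))
E
python3 g.py .443 -.343 .096 25.6
```

```text
at [ 0.4452 -0.3416  0.2254] yaw 25.5 tool rows total [-0.01 -0.05  2.59] turn -0.002
```

Call:
servo_tool([
  [0,-0.05,0.7,0],
  [0,0,0.8,0],
  [0,0,0.7,0],
  [0,0,0.38,0],
  [0,0,0,0],
])

```text
time: 14.7
ee_pos: [0.4418, -0.3426, 0.0948]
tcp_rot: [-1.676, -2.654, -0.0]
force: [-0.2, 0.6, 0.5]
finger_gap: 0.0851
grip_force: 0.0
```

Call:
servo_tool([
  [0,0,0,0],
  [0,0,0,0],
  [0,0,0,0],
  [0,0,0,0],
  [0,0,0,0],
], grip=1)

```text
time: 15.2
ee_pos: [0.4422, -0.3436, 0.0965]
tcp_rot: [1.675, 2.657, 0.0]
force: [-0.2, 0.7, -0.3]
finger_gap: 0.0123
grip_force: 0.0
```

Call:
servo_tool([
  [0,0,0,0],
  [0,0,-0.4,0],
  [0,0,-0.8,0],
  [0,0,-0.8,0],
  [0,0,-0.7,0],
])

```text
time: 15.7
ee_pos: [0.4415, -0.3434, 0.2326]
tcp_rot: [-1.675, -2.657, 0.0]
force: [0.9, -0.7, -1.1]
finger_gap: 0.0089
grip_force: 58.8
```

Call:
servo_tool([
  [0,0,-0.4,0.07],
  [0,0,-0.1,0.07],
  [0,0,0,0.07],
  [0,0,0,0.07],
  [0,0,0,0],
])

```text
time: 16.2
ee_pos: [0.4416, -0.3432, 0.2556]
tcp_rot: [-2.216, -2.226, 0.0]
force: [-1.0, 0.2, -2.5]
finger_gap: 0.0091
grip_force: 58.8
```

```bash
python3 g.py .50 -.288 .25 0.5
```

```text
at [ 0.4416 -0.3432  0.2556] yaw 0.3 tool rows total [1.1  1.17 0.11] turn -0.003
```

Call:
servo_tool([
  [0.2,0.2,0,0],
  [0.4,0.3,0.05,0],
  [0.4,0.3,0.06,-0.003],
  [0.1,0.2,0,0],
  [0,0,0,0],
])

```text
time: 16.7
ee_pos: [0.4934, -0.2862, 0.2502]
tcp_rot: [-2.203, -2.239, -0.001]
force: [0.3, 0.3, -2.7]
finger_gap: 0.0091
grip_force: 58.8
```

```bash
python3 d.py -0.288 0.42 0.555 0.268; python3 g.py .604 -.288 .25 0.5
```

```text
scene bar 139 min [ 0.488 -0.353  0.257] max [ 0.502 -0.221  0.275] mean [ 0.497 -0.29   0.269] dir [-0.012  1.     0.009] n [0.954 0.009 0.301]
scene tray 1054 min [ 0.453 -0.353  0.156] max [ 0.542 -0.22   0.183] mean [ 0.507 -0.288  0.176] dir [ 0.01  -1.    -0.004] n [-0.141  0.003 -0.99 ]
side bar 41 min [ 0.485 -0.261  0.259] max [ 0.495 -0.221  0.279] mean [ 0.489 -0.239  0.272] dir [-0.003 -0.978  0.211] n [-0.967  0.057  0.249]
side tray 635 min [ 0.445 -0.352  0.158] max [ 0.534 -0.219  0.186] mean [ 0.483 -0.271  0.178] dir [-0.132 -0.989  0.072] n [-0.073  0.082  0.994]
[ 0.491 -0.289  0.25 ] [-2.208 -2.234  0.001]
at [ 0.4913 -0.2887  0.2504] yaw 0.7 tool rows total [-0.01  2.25  0.01] turn 0.002
```

Centred and level; I'll place it on hook0.

Call:
servo_tool([
  [0.02,0.3,0,0],
  [0,0.6,0,0],
  [0,0.6,0,0],
  [0,0.5,0,0],
  [0,0.25,0,0],
])

```text
time: 17.3
ee_pos: [0.6052, -0.2868, 0.2501]
tcp_rot: [2.209, 2.233, -0.0]
force: [0.7, 0.4, -1.9]
finger_gap: 0.0085
grip_force: 58.8
```

Call:
servo_tool([
  [0,0,0.2,0],
  [0,0,0.35,0],
  [0,0,0.35,0],
  [0,0,0.2,0],
  [0,0,0.06,0],
])

```text
time: 17.8
ee_pos: [0.602, -0.2866, 0.1913]
tcp_rot: [-2.209, -2.23, 0.003]
force: [-4.1, 0.8, 6.1]
finger_gap: 0.0086
grip_force: 59.8
```

Call:
servo_tool([
  [0,0,0.03,0],
  [0,0,0.0,0],
  [0,0,0,0],
  [0,0,0,0],
  [0,0,0,0],
])

```text
time: 18.3
ee_pos: [0.6044, -0.2859, 0.1914]
tcp_rot: [2.208, 2.233, 0.001]
force: [0.5, -0.3, 0.2]
finger_gap: 0.0087
grip_force: 59.0
```

Call:
servo_tool([
  [0,0,0,0],
  [0,0,0,0],
  [0,0,0,0],
  [0,0,0,0],
  [0,0,0,0],
], grip=0)

```text
time: 18.8
ee_pos: [0.604, -0.2859, 0.191]
tcp_rot: [2.209, 2.233, 0.0]
force: [-0.2, 1.1, -0.9]
finger_gap: 0.0429
grip_force: 0.0
```

Call:
servo_tool([
  [0,0,-0.2,0],
  [0,0,-0.4,0],
  [0,0,-0.7,0],
  [0,0,-0.8,0],
  [0,-0.4,-0.8,0],
])

```text
time: 19.3
ee_pos: [0.5853, -0.285, 0.3375]
tcp_rot: [2.207, 2.236, 0.001]
force: [0.6, -0.7, -0.8]
finger_gap: 0.0429
grip_force: 0.0
```

Call:
servo_tool([
  [0.5,-0.6,0,0],
  [0.8,-0.6,0,0],
  [0.8,-0.6,0,0],
  [0.8,-0.5,0,0],
  [0.8,0,0,0],
], grip=-1)

```text
time: 19.8
ee_pos: [0.464, -0.1019, 0.3374]
tcp_rot: [2.211, 2.23, 0.001]
force: [1.0, -0.1, 0.6]
finger_gap: 0.0855
grip_force: 0.0
```

Call:
servo_tool([
  [0.8,0,0,0],
  [0.8,0,0,-0.07],
  [0.8,0,0,-0.08],
  [0.8,0,0,-0.08],
  [0,0,0,0],
])

```text
time: 20.3
ee_pos: [0.4503, 0.0617, 0.3369]
tcp_rot: [-1.756, -2.604, -0.004]
force: [0.2, -0.8, -0.0]
finger_gap: 0.0855
grip_force: 0.0
```

```bash
python3 d.py -0.288 0.53 0.66 0.21; python3 b.py scene side | grep -v pro; python3 g.py .462 .104 .226 20.9
```

```text
scene bar 250 min [ 0.578 -0.352  0.2  ] max [ 0.657 -0.222  0.222] mean [ 0.61  -0.289  0.211] dir [ 0.022 -1.    -0.002] n [-0.04   0.001 -0.999]
scene tray 232 min [ 0.562 -0.349  0.103] max [ 0.651 -0.223  0.124] mean [ 0.612 -0.29   0.116] dir [ 0.461  0.884 -0.076] n [-0.122 -0.022 -0.992]
side bar 4
side tray 478 min [ 0.557 -0.349  0.1  ] max [ 0.643 -0.217  0.127] mean [ 0.591 -0.276  0.12 ] dir [-0.165  0.984 -0.07 ] n [-0.086  0.056  0.995]
[0.452 0.057 0.337] [1.77  2.594 0.001]
scene
 bar n 105 mid [0.432 0.306] mean [0.434 0.301 0.115] yaw(y-axis)deg 20.9 len 0.138
 bar n 119 mid [0.465 0.103] mean [0.467 0.099 0.115] yaw(y-axis)deg 20.9 len 0.135
post 48 [[ 0.67  -0.064  0.272]
 [ 0.682 -0.055  0.282]
 [ 0.688 -0.046  0.286]]
side
 bar n 81 mid [ 0.558 -0.198] mean [ 0.558 -0.182  0.107] yaw(y-axis)deg 0.0 len 0.258
 bar n 217 mid [0.427 0.309] mean [0.424 0.314 0.119] yaw(y-axis)deg 21.0 len 0.131
 bar n 141 mid [0.461 0.105] mean [0.457 0.115 0.119] yaw(y-axis)deg 20.7 len 0.134
post 42 [[ 0.666 -0.062  0.272]
 [ 0.672 -0.051  0.282]
 [ 0.684 -0.044  0.289]]
at [0.4518 0.0548 0.3364] yaw 21.2 tool rows total [0.84 0.54 2.21] turn 0.003
```

Call:
servo_tool([
  [0.3,0.2,0.2,0],
  [0.4,0.24,0.5,0],
  [0.14,0.1,0.7,0],
  [0,0,0.6,0],
  [0,0,0.2,0],
])

```text
time: 21.0
ee_pos: [0.4603, 0.1033, 0.2234]
tcp_rot: [-1.774, -2.59, 0.006]
force: [-0.9, -0.1, 0.3]
finger_gap: 0.0853
grip_force: 0.0
```

Call:
servo_tool([
  [0,0,0,0],
  [0,0,0,0],
  [0,0,0,0],
  [0,0,0,0],
  [0,0,0,0],
])

```text
time: 21.5
ee_pos: [0.4618, 0.1051, 0.2268]
tcp_rot: [1.772, 2.593, 0.002]
force: [0.4, -0.2, 0.3]
finger_gap: 0.0857
grip_force: 0.0
```

```bash
python3 g.py .462 .104 .096 20.9
```

```text
at [0.4618 0.1051 0.2268] yaw 21.3 tool rows total [-0.02 -0.01  2.62] turn 0.005
```

Call:
servo_tool([
  [-0.02,0,0.7,0],
  [0,0,0.8,0],
  [0,0,0.7,0],
  [0,0,0.41,0],
  [0,0,0,0],
])

```text
time: 22.0
ee_pos: [0.4601, 0.1036, 0.0934]
tcp_rot: [-1.77, -2.592, 0.006]
force: [-0.7, 0.2, 0.6]
finger_gap: 0.0852
grip_force: 0.0
```

Call:
servo_tool([
  [0,0,0,0],
  [0,0,0,0],
  [0,0,0,0],
  [0,0,0,0],
  [0,0,0,0],
], grip=1)

```text
time: 22.5
ee_pos: [0.4621, 0.1042, 0.096]
tcp_rot: [1.772, 2.593, 0.001]
force: [-0.1, 0.1, -0.3]
finger_gap: 0.0124
grip_force: 0.0
```

Call:
servo_tool([
  [0,0,0,0],
  [0,0,-0.4,0],
  [0,0,-0.8,0],
  [0,0,-0.8,0],
  [0,0,-0.7,0],
])

```text
time: 23.0
ee_pos: [0.4615, 0.104, 0.2323]
tcp_rot: [1.772, 2.594, 0.0]
force: [0.9, 0.1, -1.7]
finger_gap: 0.009
grip_force: 58.9
```

Call:
servo_tool([
  [0,0,-0.3,0.07],
  [0,0,-0.1,0.08],
  [0,0,0,0.08],
  [0,0,0,0],
  [0,0,0,0],
])

```text
time: 23.5
ee_pos: [0.4615, 0.1041, 0.2502]
tcp_rot: [-2.205, -2.238, 0.001]
force: [-0.2, 0.1, -1.6]
finger_gap: 0.0086
grip_force: 58.9
```

```bash
python3 g.py .49 .022 .25 0.5
```

```text
at [0.4615 0.1041 0.2502] yaw 0.8 tool rows total [-1.65  0.55  0.  ] turn 0.004
```

Call:
servo_tool([
  [-0.25,0.1,0,0],
  [-0.45,0.2,0,0],
  [-0.5,0.2,0,0],
  [-0.35,0.05,0,0],
  [-0.1,0,0,0],
])

```text
time: 24.0
ee_pos: [0.4902, 0.0197, 0.25]
tcp_rot: [2.21, 2.233, -0.002]
force: [0.2, 0.5, -2.4]
finger_gap: 0.0084
grip_force: 58.9
```

```bash
python3 d.py 0.022 0.42 0.555 0.268; python3 g.py .602 .022 .25 0.5;python3 b.py scene|grep prong
```

```text
scene bar 113 min [ 0.485 -0.046  0.256] max [0.5   0.086 0.275] mean [0.494 0.015 0.269] dir [ 0.018 -1.     0.007] n [0.973 0.019 0.231]
scene tray 864 min [ 0.451 -0.049  0.154] max [0.539 0.082 0.183] mean [0.503 0.014 0.176] dir [-0.08   0.996  0.033] n [ 0.136 -0.022  0.99 ]
side bar 72 min [ 0.483 -0.041  0.257] max [0.494 0.086 0.277] mean [0.487 0.057 0.272] dir [-0.001  0.999 -0.053] n [-0.981  0.009  0.195]
side tray 1058 min [ 0.443 -0.044  0.158] max [0.531 0.088 0.185] mean [0.482 0.031 0.178] dir [-0.044 -0.997  0.067] n [-0.07   0.07   0.995]
[0.49  0.022 0.25 ] [-2.209 -2.234  0.001]
at [0.4899 0.0215 0.2502] yaw 0.6 tool rows total [-0.02  2.24  0.  ] turn 0.002
 prong 59 [0.567 0.138 0.198] [0.594 0.141 0.206] [0.649 0.147 0.226]
 prong 56 [0.562 0.204 0.199] [0.596 0.209 0.207] [0.647 0.213 0.226]
 prong 57 [0.57  0.051 0.197] [0.594 0.054 0.209] [0.65  0.058 0.228]
 prong 59 [ 0.568 -0.017  0.198] [ 0.597 -0.013  0.208] [ 0.647 -0.009  0.225]
 prong 666 [ 0.57  -0.354  0.195] [ 0.608 -0.226  0.212] [ 0.65  -0.069  0.229]
```

Call:
servo_tool([
  [0,0.3,0,0],
  [0,0.6,0,0],
  [0,0.6,0,0],
  [0,0.5,0,0],
  [0,0.24,0,0],
])

```text
time: 24.65
ee_pos: [0.6036, 0.0251, 0.25]
tcp_rot: [-2.206, -2.236, -0.001]
force: [-0.1, 0.5, -1.9]
finger_gap: 0.0085
grip_force: 58.9
```

Call:
servo_tool([
  [0,0,0.2,0],
  [0,0,0.35,0],
  [0,0,0.35,0],
  [0,0,0.2,0],
  [0,0,0.06,0],
])

```text
time: 25.15
ee_pos: [0.6004, 0.0235, 0.1911]
tcp_rot: [-2.207, -2.233, 0.003]
force: [-2.5, 0.1, 3.3]
finger_gap: 0.0087
grip_force: 59.5
```

Call:
servo_tool([
  [0,0,0.03,0],
  [0,0,0.0,0],
  [0,0,0,0],
  [0,0,0,0],
  [0,0,0,0],
])

```text
time: 25.65
ee_pos: [0.6024, 0.0231, 0.1913]
tcp_rot: [2.209, 2.233, 0.001]
force: [0.1, -0.9, -1.7]
finger_gap: 0.0088
grip_force: 59.0
```

Call:
servo_tool([
  [0,0,0.02,0],
  [0,0,0,0],
  [0,0,0,0],
  [0,0,0,0],
  [0,0,0,0],
], grip=0)

```text
time: 26.15
ee_pos: [0.6022, 0.0231, 0.19]
tcp_rot: [2.209, 2.233, 0.0]
force: [0.4, -0.4, 0.3]
finger_gap: 0.0427
grip_force: 0.0
```

Call:
servo_tool([
  [0,0,-0.2,0],
  [0,0,-0.4,0],
  [0,0,-0.7,0],
  [0,0,-0.8,0],
  [0,-0.4,-0.8,0],
])

```text
time: 26.65
ee_pos: [0.583, 0.0229, 0.3367]
tcp_rot: [2.209, 2.233, 0.001]
force: [0.5, -0.2, 0.5]
finger_gap: 0.0429
grip_force: 0.0
```

Call:
servo_tool([
  [0.2,-0.6,0,0],
  [0.6,-0.6,0,0],
  [0.8,-0.6,0,0],
  [0.8,-0.6,0,0],
  [0.8,-0.4,0,0],
], grip=-1)

```text
time: 27.15
ee_pos: [0.4384, 0.1826, 0.3362]
tcp_rot: [2.209, 2.233, 0.002]
force: [1.9, 0.1, 0.8]
finger_gap: 0.0854
grip_force: 0.0
```

Call:
servo_tool([
  [0.8,0,0,0],
  [0.8,0,0,-0.07],
  [0.6,0,0,-0.08],
  [0,0,0,-0.08],
  [0,0,0,0],
])

```text
time: 27.65
ee_pos: [0.4356, 0.292, 0.3355]
tcp_rot: [1.767, 2.597, 0.0]
force: [-0.3, -0.4, 0.1]
finger_gap: 0.0853
grip_force: 0.0
```

```bash
python3 d.py 0.022 0.53 0.66 0.21; python3 b.py scene side | grep -v pro; python3 g.py .429 .306 .226 20.9
```

```text
scene bar 176 min [ 0.574 -0.044  0.199] max [0.655 0.085 0.22 ] mean [0.608 0.028 0.21 ] dir [-0.021  1.    -0.001] n [-0.005 -0.001 -1.   ]
scene tray 183 min [ 0.561 -0.044  0.102] max [0.648 0.084 0.123] mean [0.63  0.021 0.114] dir [-0.307  0.95   0.052] n [ 0.088 -0.026  0.996]
side bar 0
side tray 522 min [ 0.555 -0.041  0.098] max [0.641 0.092 0.126] mean [0.587 0.061 0.117] dir [ 0.541  0.84  -0.032] n [-0.097  0.1    0.99 ]
[0.436 0.29  0.335] [1.778 2.589 0.   ]
scene
 bar n 105 mid [0.431 0.305] mean [0.434 0.301 0.115] yaw(y-axis)deg 20.7 len 0.135
post 48 [[ 0.671 -0.064  0.272]
 [ 0.682 -0.056  0.282]
 [ 0.688 -0.046  0.285]]
side
 bar n 219 mid [0.428 0.307] mean [0.425 0.313 0.119] yaw(y-axis)deg 20.9 len 0.131
 bar n 75 mid [ 0.558 -0.23 ] mean [ 0.558 -0.22   0.107] yaw(y-axis)deg 0.0 len 0.242
 bar n 82 mid [0.557 0.051] mean [0.557 0.055 0.111] yaw(y-axis)deg -0.1 len 0.075
post 0
at [0.4363 0.2903 0.3353] yaw 21.1 tool rows total [ 0.35 -0.02  2.19] turn 0.002
```

Call:
servo_tool([
  [0.2,-0.02,0.3,0],
  [0.15,0,0.6,0],
  [0,0,0.7,0],
  [0,0,0.6,0],
  [0,0,0,0],
])

```text
time: 28.35
ee_pos: [0.4271, 0.3047, 0.2217]
tcp_rot: [-1.775, -2.59, 0.01]
force: [-0.3, -1.3, 0.6]
finger_gap: 0.0852
grip_force: 0.0
```

```bash
python3 g.py .429 .306 .096 20.8
```

```text
at [0.4271 0.3047 0.2217] yaw 21.2 tool rows total [0.02 0.06 2.51] turn 0.004
```

Call:
servo_tool([
  [0,0,0.7,0],
  [0,0,0.8,0],
  [0,0,0.7,0],
  [0,0,0.38,0],
  [0,0,0,0],
])

```text
time: 28.85
ee_pos: [0.4284, 0.3061, 0.0951]
tcp_rot: [-1.774, -2.592, 0.005]
force: [-0.3, -0.6, 1.1]
finger_gap: 0.086
grip_force: 0.0
```

Call:
servo_tool([
  [0,0,0,0],
  [0,0,0,0],
  [0,0,0,0],
  [0,0,0,0],
  [0,0,0,0],
], grip=1)

```text
time: 29.35
ee_pos: [0.4289, 0.3073, 0.0966]
tcp_rot: [1.772, 2.594, 0.001]
force: [0.7, -0.3, 0.7]
finger_gap: 0.0123
grip_force: 0.0
```

Call:
servo_tool([
  [0,0,0,0],
  [0,0,-0.4,0],
  [0,0,-0.8,0],
  [0,0,-0.8,0],
  [0,0,-0.7,0],
])

```text
time: 29.85
ee_pos: [0.4284, 0.307, 0.2327]
tcp_rot: [-1.772, -2.594, -0.0]
force: [0.8, 0.4, -2.4]
finger_gap: 0.0086
grip_force: 58.9
```

Call:
servo_tool([
  [0,0,-0.3,0.07],
  [0,0,-0.1,0.08],
  [0,0,0,0.08],
  [0,0,0,0],
  [0,0,0,0],
])

```text
time: 30.35
ee_pos: [0.4283, 0.3069, 0.2506]
tcp_rot: [2.205, 2.238, -0.001]
force: [-0.3, -0.5, -2.7]
finger_gap: 0.0092
grip_force: 58.9
```

```bash
python3 g.py .485 .177 .25 0.5
```

```text
at [0.4283 0.3069 0.2506] yaw 0.8 tool rows total [-2.62  1.1   0.01] turn 0.004
```

Call:
servo_tool([
  [-0.3,0.1,0,0],
  [-0.6,0.3,0,0],
  [-0.7,0.4,0,0],
  [-0.6,0.2,0,0],
  [-0.42,0.1,0,0],
])

```text
time: 30.85
ee_pos: [0.4859, 0.1738, 0.2505]
tcp_rot: [2.208, 2.234, -0.002]
force: [-0.1, 0.2, -3.1]
finger_gap: 0.0085
grip_force: 58.9
```

```bash
python3 d.py 0.177 0.42 0.555 0.268; python3 g.py .600 .177 .25 0.5;python3 b.py scene side|grep prong
```

```text
scene bar 99 min [0.483 0.107 0.257] max [0.495 0.238 0.275] mean [0.49  0.167 0.269] dir [-0.01   1.    -0.007] n [0.967 0.011 0.254]
scene tray 808 min [0.447 0.106 0.155] max [0.535 0.235 0.183] mean [0.499 0.168 0.175] dir [ 0.016 -0.999 -0.038] n [-0.133  0.036 -0.99 ]
side bar 98 min [0.48  0.11  0.258] max [0.49  0.237 0.277] mean [0.484 0.201 0.272] dir [ 0.006 -0.998  0.057] n [-0.977  0.006  0.211]
side tray 1374 min [0.44  0.106 0.157] max [0.527 0.236 0.185] mean [0.477 0.179 0.178] dir [-0.049 -0.996  0.069] n [-0.082  0.073  0.994]
[0.486 0.173 0.25 ] [ 2.211  2.23  -0.003]
at [0.486  0.1726 0.2505] yaw 0.5 tool rows total [0.07 2.28 0.01] turn -0.0
 prong 57 [0.566 0.205 0.197] [0.598 0.208 0.208] [0.649 0.215 0.226]
 prong 60 [0.567 0.138 0.197] [0.595 0.141 0.207] [0.65  0.146 0.227]
 prong 661 [ 0.569 -0.354  0.195] [ 0.608 -0.226  0.212] [ 0.65  -0.069  0.227]
 prong 247 [ 0.568 -0.044  0.196] [0.606 0.029 0.212] [0.647 0.09  0.227]
 prong 123 [ 0.567 -0.199  0.196] [ 0.599 -0.164  0.215] [ 0.623 -0.094  0.23 ]
 prong 181 [ 0.57  -0.352  0.195] [ 0.601 -0.269  0.214] [ 0.649 -0.219  0.231]
 prong 93 [0.562 0.206 0.2  ] [0.61  0.212 0.208] [0.65  0.215 0.229]
 prong 84 [0.562 0.139 0.201] [0.608 0.144 0.21 ] [0.65  0.147 0.228]
 prong 9 [0.597 0.086 0.196] [0.599 0.089 0.2  ] [0.604 0.091 0.212]
```

Call:
servo_tool([
  [0.03,0.3,0,0],
  [0,0.6,0,0],
  [0,0.6,0,0],
  [0,0.5,0,0],
  [0,0.26,0,0],
])

```text
time: 31.55
ee_pos: [0.5994, 0.1809, 0.2503]
tcp_rot: [-2.206, -2.237, -0.0]
force: [-0.6, -0.0, -2.7]
finger_gap: 0.0086
grip_force: 58.9
```

Call:
servo_tool([
  [0,0,0.2,0],
  [0,0,0.35,0],
  [0,0,0.35,0],
  [0,0,0.2,0],
  [0,0,0.06,0],
])

```text
time: 32.05
ee_pos: [0.5963, 0.18, 0.1914]
tcp_rot: [-2.206, -2.234, 0.004]
force: [-3.4, -0.5, 3.8]
finger_gap: 0.0091
grip_force: 59.7
```

Call:
servo_tool([
  [0,0,0.03,0],
  [0,0,0.02,0],
  [0,0,0,0],
  [0,0,0,0],
  [0,0,0,0],
])

```text
time: 32.55
ee_pos: [0.5983, 0.1799, 0.1913]
tcp_rot: [2.209, 2.234, 0.002]
force: [-3.4, 1.4, 5.6]
finger_gap: 0.0094
grip_force: 59.9
```

Release, rise well above, and check everything.

Call:
servo_tool([
  [0,0,0,0],
  [0,0,0,0],
  [0,0,0,0],
  [0,0,0,0],
  [0,0,0,0],
], grip=0)

```text
time: 33.05
ee_pos: [0.5981, 0.1793, 0.1903]
tcp_rot: [2.209, 2.233, -0.0]
force: [0.1, -0.1, -0.8]
finger_gap: 0.0426
grip_force: 0.0
```

Call:
servo_tool([
  [0,0,-0.2,0],
  [0,0,-0.4,0],
  [0,0,-0.7,0],
  [0,0,-0.8,0],
  [0,0,-0.8,0],
])

```text
time: 33.55
ee_pos: [0.5978, 0.1793, 0.3377]
tcp_rot: [2.209, 2.233, 0.001]
force: [0.7, 0.9, -0.8]
finger_gap: 0.0425
grip_force: 0.0
```

Call:
servo_tool([
  [0,0,-0.8,0],
  [-0.4,0,0,0],
  [-0.6,0,0,0],
  [0,0,0,0],
  [0,0,0,0],
])

```text
time: 34.05
ee_pos: [0.5986, 0.1288, 0.3762]
tcp_rot: [2.211, 2.231, 0.001]
force: [-0.4, -0.4, -0.7]
finger_gap: 0.0431
grip_force: 0.0
```

```bash
cat > e.py <<'E'
from h import *
np.set_printoptions(precision=3,suppress=True)
for n in("scene","side"):
    im,d=env.capture(n);cv2.imwrite(f"pics/{n}_chk.png",im);P=cloud(n,d)
    Q=P[(P[:,0]>.63)&(P[:,0]<.71)&(P[:,2]>.268)&(P[:,2]<.291)&(abs(P[:,1])<.12)]
    print(n,"post",len(Q),np.percentile(Q,[2,50,98],axis=0)[:,:2].tolist() if len(Q) else "")
    for y in np.arange(4)*.155-.288+(np.median(Q[:,1])+.054 if len(Q) else 0):
        S=P[(P[:,0]>.54)&(P[:,0]<.66)&(abs(P[:,1]-y)<.08)]
        b=S[(S[:,2]>.214)&(S[:,2]<.222)&(S[:,0]>.585)&(S[:,0]<.64)]
        t=S[(S[:,2]>.112)&(S[:,2]<.135)]
        print("hook",round(y,3),"bar",len(b),b.mean(0) if len(b) else"", "span",np.percentile(b[:,1],[1,99]) if len(b) else "","tray top z",np.percentile(t[:,2],[2,98]) if len(t) else "")
    print([(l,r["point"],round(r["score"],2)) for l in("wash_bottle","mouse","tip_box") for r in env.tip_of(n,l)[:1]])
E
python3 e.py; python3 g.py .675 -.053 .25 0
```

```text
scene post 54 [[0.6690351526961534, -0.06421592387882898], [0.6828364844188308, -0.0560299556562741], [0.6875532380918115, -0.047221180901462746]]
hook -0.29 bar 52 [ 0.605 -0.29   0.215] span [-0.347 -0.225] tray top z [0.112 0.131]
hook -0.135 bar 35 [ 0.606 -0.137  0.215] span [-0.198 -0.079] tray top z [0.113 0.123]
hook 0.02 bar 33 [0.604 0.035 0.215] span [-0.02   0.084] tray top z [0.113 0.123]
hook 0.175 bar 28 [0.601 0.181 0.215] span [0.121 0.238] tray top z [0.112 0.123]
[('wash_bottle', [110.7, 280.2], 0.98), ('mouse', [354.4, 179.6], 0.79), ('tip_box', [371.5, 208.8], 0.65)]
side post 34 [[0.665706528778774, -0.05983185420881332], [0.6702590238134061, -0.05052151494650093], [0.6810239228428681, -0.044369535981582234]]
hook -0.285 bar 58 [ 0.603 -0.282  0.217] span [-0.345 -0.227] tray top z [0.113 0.128]
hook -0.13 bar 76 [ 0.605 -0.135  0.216] span [-0.199 -0.071] tray top z [0.113 0.127]
hook 0.025 bar 90 [0.602 0.026 0.216] span [-0.037  0.087] tray top z [0.114 0.127]
hook 0.18 bar 124 [0.6   0.181 0.216] span [0.115 0.243] tray top z [0.113 0.127]
[('wash_bottle', [296.1, 145.5], 0.91), ('mouse', [189.0, 359.8], 0.64), ('tip_box', [146.8, 317.8], 0.74)]
at [0.5985 0.13   0.3753] yaw 0.7 tool rows total [-3.68  1.49  2.51] turn 0.007
```

View pics/side_chk.png

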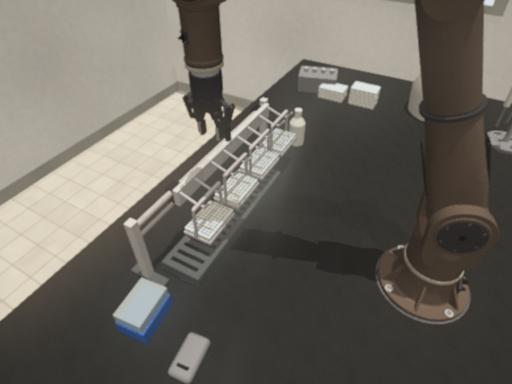

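Call:
servo_tool([
  [-0.6,0.3,0,0],
  [-0.8,0.4,0,0],
  [-0.8,0.4,0,0],
  [-0.8,0.3,0,0],
  [-0.66,0.14,0,0],
])

```text
time: 34.95
ee_pos: [0.6784, -0.0552, 0.3748]
tcp_rot: [2.21, 2.232, -0.002]
force: [-0.1, 0.3, -0.2]
finger_gap: 0.0426
grip_force: 0.0
```

Call:
servo_tool([
  [0,0,0.3,0],
  [0,0,0.3,0],
  [0,0,0,0],
  [0,0,0,0],
  [0,0,0,0],
])

```text
time: 35.45
ee_pos: [0.678, -0.0522, 0.3465]
tcp_rot: [2.208, 2.234, 0.002]
force: [0.6, -0.0, 0.3]
finger_gap: 0.0433
grip_force: 0.0
```

```bash
python3 g.py .676 -.0535 .25 0.7
```

```text
at [ 0.678  -0.0522  0.3465] yaw 0.7 tool rows total [-0.03 -0.04  1.93] turn -0.0
```

Call:
servo_tool([
  [-0.03,-0.04,0.5,0],
  [0,0,0.7,0],
  [0,0,0.5,0],
  [0,0,0.22,0],
  [0,0,0,0],
])

```text
time: 35.95
ee_pos: [0.6752, -0.054, 0.2488]
tcp_rot: [-2.208, -2.233, 0.002]
force: [-0.7, -0.2, 0.7]
finger_gap: 0.0428
grip_force: 0.0
```

Call:
servo_tool([
  [0,0,0,0],
  [0,0,0,0],
  [0,0,0,0],
  [0,0,0,0],
  [0,0,0,0],
], grip=1, grip_force=30)

```text
time: 36.45
ee_pos: [0.6761, -0.0542, 0.2515]
tcp_rot: [2.208, 2.232, 0.003]
force: [-3.2, 0.1, 7.0]
finger_gap: 0.0192
grip_force: 30.1
```

Call:
servo_tool([
  [0.02,0,0,0],
  [0.04,0,0,0],
  [0.06,0,0,0],
  [0.08,0,0,0],
  [0.08,0,0,0],
])

```text
time: 36.95
ee_pos: [0.676, -0.0418, 0.2515]
tcp_rot: [2.209, 2.23, 0.001]
force: [-2.3, -4.1, 5.6]
finger_gap: 0.0192
grip_force: 30.1
```

Call:
servo_tool([
  [0.08,0,0,0],
  [0.08,0,0,0],
  [0.08,0,0,0],
  [0.08,0,0,0],
  [0.08,0,0,0],
])

```text
time: 37.45
ee_pos: [0.6757, -0.0216, 0.2515]
tcp_rot: [2.209, 2.23, 0.001]
force: [-3.5, -3.6, 6.8]
finger_gap: 0.019
grip_force: 30.1
```

```bash
python3 e.py; python3 g.py .674 .06 .25 0.7
```

```text
scene post 57 [[0.661724681827633, -0.03283203842810339], [0.6863318227619881, -0.02964355812005173], [0.7005791938168091, -0.012940718302994508]]
hook -0.264 bar 51 [ 0.605 -0.259  0.215] span [-0.316 -0.195] tray top z [0.113 0.127]
hook -0.109 bar 42 [ 0.606 -0.105  0.215] span [-0.165 -0.046] tray top z [0.112 0.123]
hook 0.046 bar 16 [0.605 0.086 0.215] span [0.055 0.116] tray top z [0.113 0.123]
hook 0.201 bar 42 [0.602 0.206 0.215] span [0.147 0.274] tray top z [0.113 0.124]
[('wash_bottle', [110.6, 281.0], 0.79), ('mouse', [352.2, 177.9], 0.89), ('tip_box', [370.3, 209.7], 0.69)]
side post 104 [[0.6512492472172351, -0.029248725110724176], [0.6734188700564425, -0.013915890594125534], [0.6975951321052434, -0.008148588520634836]]
hook -0.248 bar 62 [ 0.602 -0.251  0.217] span [-0.308 -0.191] tray top z [0.113 0.129]
hook -0.093 bar 78 [ 0.603 -0.096  0.216] span [-0.159 -0.039] tray top z [0.113 0.128]
hook 0.062 bar 106 [0.602 0.061 0.216] span [-0.006  0.12 ] tray top z [0.113 0.127]
hook 0.217 bar 133 [0.6   0.216 0.216] span [0.151 0.274] tray top z [0.114 0.126]
[('wash_bottle', [294.7, 144.3], 0.92), ('mouse', [188.5, 359.6], 0.94), ('tip_box', [149.2, 317.7], 0.81)]
at [ 0.6756 -0.0204  0.2515] yaw 0.6 tool rows total [ 1.61 -0.02  0.03] turn -0.001
```

Call:
servo_tool([
  [0.04,0,0,0],
  [0.06,0,0,0],
  [0.08,0,0,0],
  [0.08,0,0,0],
  [0.08,0,0,0],
])

```text
time: 38.35
ee_pos: [0.6754, -0.0046, 0.2515]
tcp_rot: [2.209, 2.23, 0.001]
force: [-5.0, -3.8, 7.7]
finger_gap: 0.019
grip_force: 30.1
```

Call:
servo_tool([
  [0.08,0,0,0],
  [0.08,0,0,0],
  [0.08,0,0,0],
  [0.08,0,0,0],
  [0.08,0,0,0],
])

```text
time: 38.85
ee_pos: [0.6751, 0.0155, 0.2516]
tcp_rot: [2.209, 2.23, 0.001]
force: [-4.3, -3.1, 7.4]
finger_gap: 0.0191
grip_force: 30.2
```

Call:
servo_tool([
  [0.08,0,0,0],
  [0.08,0,0,0],
  [0.08,0,0,0],
  [0.08,0,0,0],
  [0.08,0,0,0],
])

```text
time: 39.35
ee_pos: [0.6748, 0.0356, 0.2515]
tcp_rot: [2.209, 2.231, 0.001]
force: [-5.1, -3.6, 8.5]
finger_gap: 0.0194
grip_force: 30.2
```

Call:
servo_tool([
  [0.08,0,0,0],
  [0.08,0,0,0],
  [0.06,0,0,0],
  [0.05,0,0,0],
  [0.04,0,0,0],
])

```text
time: 39.85
ee_pos: [0.6745, 0.0513, 0.2515]
tcp_rot: [2.209, 2.231, 0.001]
force: [-5.4, -3.2, 7.6]
finger_gap: 0.0187
grip_force: 30.2
```

Call:
servo_tool([
  [0.04,0,0,0],
  [0.04,0,0,0],
  [0.04,0,0,0],
  [0.04,0,0,0],
  [0.04,0,0,0],
])

```text
time: 40.35
ee_pos: [0.6744, 0.0612, 0.2515]
tcp_rot: [2.209, 2.231, 0.0]
force: [-6.1, -3.0, 9.1]
finger_gap: 0.0193
grip_force: 30.2
```

Call:
servo_tool([
  [0.04,0,0,0],
  [0.04,0,0,0],
  [0.04,0,0,0],
  [0.03,0,0,0],
  [0,0,0,0],
])

```text
time: 40.85
ee_pos: [0.6743, 0.0658, 0.2515]
tcp_rot: [2.21, 2.227, -0.003]
force: [-7.1, -9.8, 8.6]
finger_gap: 0.0191
grip_force: 30.3
```

Call:
servo_tool([
  [0.04,0,0,0],
  [0.02,0,0,0],
  [0,0,0,0],
  [0,0,0,0],
  [0,0,0,0],
])

```text
time: 41.35
ee_pos: [0.6743, 0.0658, 0.2515]
tcp_rot: [2.212, 2.223, -0.007]
force: [-7.2, -16.3, 9.9]
finger_gap: 0.019
grip_force: 30.4
```

Call:
servo_tool([
  [-0.06,0,0,0],
  [-0.04,0,0,0],
  [0,0,0,0],
  [0,0,0,0],
  [0,0,0,0],
])

```text
time: 41.85
ee_pos: [0.6743, 0.0658, 0.2515]
tcp_rot: [2.21, 2.23, -0.001]
force: [-5.9, -5.4, 8.8]
finger_gap: 0.0192
grip_force: 30.2
```

Call:
servo_tool([
  [0,0,0,0],
  [0,0,0,0],
  [0,0,0,0],
  [0,0,0,0],
  [0,0,0,0],
], grip=0)

```text
time: 42.35
ee_pos: [0.6743, 0.068, 0.2494]
tcp_rot: [-2.209, -2.234, -0.0]
force: [-0.1, 1.0, -0.1]
finger_gap: 0.0427
grip_force: 0.0
```

Call:
servo_tool([
  [0,0,-0.3,0],
  [0,0,-0.5,0],
  [0,0,-0.8,0],
  [0,0,-0.8,0],
  [0,0,-0.5,0],
])

```text
time: 42.85
ee_pos: [0.6748, 0.0679, 0.398]
tcp_rot: [2.208, 2.232, 0.005]
force: [0.5, -0.7, 0.2]
finger_gap: 0.0425
grip_force: 0.0
```

```bash
python3 e.py
```

```text
scene post 48 [[0.6680237423821571, 0.055936793426237634], [0.6802768042208867, 0.06312436868196106], [0.6854846203406056, 0.07339489092103735]]
hook -0.171 bar 35 [ 0.604 -0.169  0.215] span [-0.229 -0.106] tray top z [0.113 0.129]
hook -0.016 bar 45 [ 0.605 -0.025  0.215] span [-0.077  0.037] tray top z [0.113 0.123]
hook 0.139 bar 25 [0.605 0.15  0.215] span [0.088 0.2  ] tray top z [0.112 0.123]
hook 0.294 bar 26 [0.599 0.305 0.215] span [0.237 0.359] tray top z [0.113 0.123]
[('wash_bottle', [111.7, 281.0], 0.57), ('mouse', [354.4, 179.9], 0.6), ('tip_box', [373.5, 209.8], 0.63)]
side post 52 [[0.664311780814333, 0.05783244160455726], [0.6700988408242475, 0.06944469201983766], [0.6817401070400111, 0.0740933600288717]]
hook -0.165 bar 73 [ 0.602 -0.161  0.216] span [-0.225 -0.105] tray top z [0.114 0.127]
hook -0.01 bar 92 [ 0.603 -0.013  0.216] span [-0.08   0.049] tray top z [0.113 0.127]
hook 0.145 bar 119 [0.601 0.146 0.216] span [0.081 0.205] tray top z [0.114 0.127]
hook 0.3 bar 148 [0.598 0.302 0.216] span [0.237 0.363] tray top z [0.115 0.126]
[('wash_bottle', [294.7, 145.6], 0.76), ('mouse', [188.9, 363.3], 0.72), ('tip_box', [151.0, 314.6], 0.84)]
```

View pics/side_chk.png

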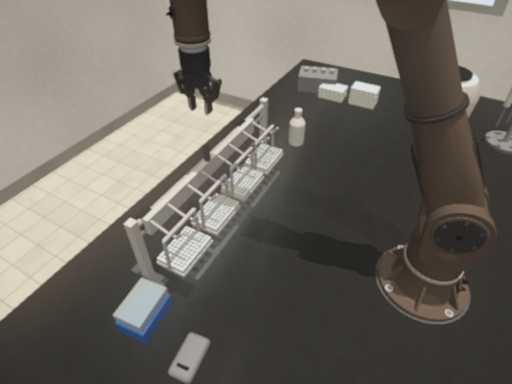

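The four carriers hang level at about (186,250), (218,213), (245,182) and (267,157). The gripper is clear, and the bystanders haven't moved.

```bash
python3 -c "
from cell import env;print(env.finish_job())"
```

```text
the job is handed in; nothing more can be done
None
```

All four carriers hang level on their hooks with the carriage pushed against the left-hand stop, the bottle, mouse and tip box were not moved, and the job is handed in (the hand-in returned no verdict).

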